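# Feel along the tack line of a puppet board

### The arm

A 7-joint arm with a two-finger parallel gripper is mounted at the origin on the work surface. World frame = base frame: x ahead of the robot, y to its left, z up, the work surface at z = 0. Lengths are in m, angles in rad, forces in N, time in s.
With the tool pointing down it reaches from about 0.425 to 0.95 m from the base axis. Payload 4.7 kg.
Tool frame: the origin (TCP) lies on the centre line of the jaws, within the pads' length; the fingertips stand 17 mm ahead of it and the grasp point (between the pads) lies 2 mm behind it; z points along the fingers, y is the direction in which the jaws open and shut (so a half turn about z gives the same grasp; the last joint's range is limited). The gripper opens to 87 mm and grips with 3 to 60 N. Pads are 19 mm wide; open, the fingers measure 117 mm over their backs; the gripper's body (75 mm by 190 mm) begins 51 mm behind the grasp point.
Start: joints at [1.22, 0.469, -0.049, 1.532, 0.024, 1.141, -0.082], TCP at [0.214, -0.64, 0.24] pointing down, gripper open.
Joint ranges: [-2.59, 2.59], [-0.33, 1.99], [-1.39, 1.29], [0.1, 2.45], [-1.04, 4.18], [0.21, 1.99], [-2.66, 2.66]. Speed limits (rad/s): [2.57, 2.57, 3.14, 3.14, 3.14, 3.14, 3.14].

### API

Orientations are given as [roll, pitch, yaw] about the fixed x, y, z axes, in that order (R = Rz(yaw) Ry(pitch) Rx(roll)).
In Python, from station import env gives the robot as it stands. The module is installed in compiled form; this text tells all that it offers.
- The arm moves only by the tool step_arm, never from a script. Its arguments are lists of equal length, an entry for each row: "hand": the opening, from 0 (shut) to 1 (fully open); "travel": the shift along the tool's x, y, z in m, a list of three; "spin": the turn about the tool's z in rad. A call has 1 to 5 rows; each row shifts and turns the pose as measured when the row begins, along the tool's axes as they then stand; what a row does not reach is not made up. A row lasts 1/12 s, in which the tool goes at most 41.7 mm and 7.16 degrees, less where a joint would pass 70% of its speed; a pose out of reach is approached as far as the arm can. A call is refused whole if a number of a shift passes 0.0417 or a number of a turn 0.125, either way. A call with a gripper value outside its range is refused whole. The fingers move at their own pace and stop on an object; "squeeze" is the grip in N (left out, the last holds). Time passes only in rows, so rows that do not move let the fingers close. It gives the time, the measured TCP pose, the force and the opening at its end, in the units of the state.
- env.observe(): the state, without advancing time (a new reading comes with each control period).
- env.capture(name): name is "scene" or "top" or "wrist"; returns a dict with "color" (480x640x3 uint8, red, green, blue), "range_z" (480x640 float32, m along the optical axis (not along the pixel's ray), 0 where there is no reading), "K" (3x3 intrinsics, pixels), "pose" (4x4, takes a point from camera to world coordinates); the wrist camera has in their place "mount" (4x4, takes a point from camera to tool coordinates, whose origin is the TCP and whose axes are the flange's). Camera axes: x right, y up, looking along -z (the intrinsics and any distortion apply to the point x, -y, -z); pixel columns grow to the right and rows downward; lengths in m; the calibration is good to about 2 mm. A picture is of the moment at which its call begins: read the wrist's pose just before it.
- env.close_job(): hands the job in, once; it reports no verdict.
The state is a dict: "t": time; "q": joint angles; "joint_velocities": joint speeds; "joint_efforts": joint torques, N m; "tool_pos": TCP position; "tool_rot": TCP orientation; "ft_force": force on the tool from outside, world axes, zero at the start; "ft_torque": the same for the moment, N m; "width": finger opening in m.
Only numpy, scipy, OpenCV 4.12 (cv2) and the standard library are available. Lean on these libraries where they do the work, as an engineer would, in place of code of your own. Each camera call takes 0.05 s, during which the arm holds its last target. There are 200 camera calls.

### The job

Check the row of tacks by feel: with the fingers closed together and pointing down, run the fingertips lightly along the painted line on the sprung board, from the red tack over the two black tacks to the blue one, touching every tack in that order and staying close over the line in between. Finish with the fingertips still resting lightly on the blue tack and hold there. Never press hard, and leave everything else on the board and table where it stands.

Things in the scene. Friction and masses are not known exactly. Their poses are not given: they have to be found in the camera images.
- block: fixed wooden carving block, 240 (its x) x 160 (its y) x 36 mm; origin at the centre of its underside, on the table; it may stand at any yaw
- board: ochre wooden work board, 230 x 150 x 9 mm, carried on springs level over the block, axes parallel to the block's; origin: centre of its underside, 50 mm above the table (its top face at 59 mm) when nobody presses. Pressed anywhere it sinks straight down without tilting, at most 12 mm: it starts to give at about 1 to 2 N and takes 0.5 N more per mm. It carries the four tacks, joined by a cream painted line of three straight pieces
- tack1: the red tack: a low dome fixed on the board, 18 mm across, 2.5 mm high, at x -88, y 4 mm from the board's centre; origin: centre of its underside, on the board's top face (so its crown is 2.5 mm above the origin, 61.5 mm above the table unpressed)
- tack2: the first black tack: a low dome fixed on the board, 18 mm across, 2.5 mm high, at x -34, y 32 mm from the board's centre; origin: centre of its underside, on the board's top face (so its crown is 2.5 mm above the origin, 61.5 mm above the table unpressed)
- tack3: the second black tack: a low dome fixed on the board, 18 mm across, 2.5 mm high, at x 28, y 32 mm from the board's centre; origin: centre of its underside, on the board's top face (so its crown is 2.5 mm above the origin, 61.5 mm above the table unpressed)
- tack4: the blue tack: a low dome fixed on the board, 18 mm across, 2.5 mm high, at x 84, y 6 mm from the board's centre; origin: centre of its underside, on the board's top face (so its crown is 2.5 mm above the origin, 61.5 mm above the table unpressed)
- mid1 (a point): point on the board's top face, on the painted line half-way between the red and the first black tack, about 31 mm from each
- mid2 (a point): point on the board's top face, on the painted line half-way between the first black and the second black tack, about 31 mm from each
- mid3 (a point): point on the board's top face, on the painted line half-way between the second black and the blue tack, about 31 mm from each
- stamp: loose wooden stamp cylinder, 34 mm across, 36 mm tall, standing on the board; origin: centre of its underside; leave alone
- pot: loose small white paint pot with green cap, 32 mm across, 36 mm tall, standing on the board; origin: centre of its underside; leave alone
- mallet: loose wooden mallet lying on its side: head 60 x 70 x 80 mm tall, a 24 mm thick handle 160 mm long points along its -x; origin: centre of the underside of the head; leave alone
- cup: loose blue ceramic cup, 70 mm across, 80 mm tall; origin: centre of its underside; leave alone
- glue: loose white bottle with orange cap, 50 mm across, 120 mm tall; origin: centre of its underside; leave alone
- brush: loose brush lying on the table along its x axis, about 200 mm long; leave alone
- jar: loose amber jar with brass lid, 60 mm across, 70 mm tall; origin: centre of its underside; leave alone

How it is judged:
By the outcome, as a careful person would: the job done as asked, in the order asked, and still so for the second after the job is handed in, while the arm keeps its last pose, push and grip.
It also fails if it takes over 42 s, if anything falls off the work surface, if the arm or the gripper's body presses on something with over 40 N, if the wrist force passes 120 N, or if a joint passes its speed limit or range.

## Working session

There is one attempt and no reset: what is moved stays moved. The work goes in short steps, Python scripts to look and compute and a tool call to move; the robot and the scene stay as the last step left them, time stands still between calls to the robot, and variables do not carry over. Pictures are saved under pics/ and viewed, about 8 in all and at most 12, crops included, and the job is handed in when it is done.

Besides the shell and the picture viewer there is one more tool, called after ">>>" as name(argument=value, ...), one argument or row to a line, values as JSON. step_arm: Moves the arm, as the interface text tells. Its arguments: {"type":"object","properties":{"hand":{"type":"array","items":{"type":"number"}},"travel":{"type":"array","items":{"type":"array","items":{"type":"number"}}},"spin":{"type":"array","items":{"type":"number"}},"squeeze":{"type":"number"}},"required":["hand","travel","spin"]}

```bash
mkdir -p pics; python3 - <<'E'
from station import env
import cv2,numpy as np
s=env.observe()
for k in s: print(k,np.round(s[k],4))
for n in("top","scene"):
    c=env.capture(n); cv2.imwrite(f"pics/{n}0.png",c["color"][:,:,::-1]); np.savez(f"{n}0.npz",**{k:c[k] for k in c})
    print(n,c.keys(),c["K"],c["pose"])
E
```

```text
t 0.0
q [ 1.2201  0.4694 -0.0486  1.5337  0.0241  1.141  -0.0823]
joint_velocities [-0.0004 -0.      0.001  -0.      0.0019  0.0025  0.0013]
joint_efforts [ 0.00000e+00 -5.07973e+01 -8.10000e-02 -2.36154e+01 -6.14000e-02
  3.80000e-02  2.00000e-04]
tool_pos [ 0.2133 -0.6398  0.2385]
tool_rot [-3.1397e+00  1.0000e-04  3.2190e-01]
ft_force [-0.3768  0.0832 -0.3903]
ft_torque [0.0116 0.0176 0.0427]
width 0.0871
top dict_keys(['color', 'range_z', 'K', 'pose']) [[449.91263286   0.         315.539996  ]
 [  0.         449.91263286 243.08260398]
 [  0.           0.           1.        ]] [[-2.06289566e-02  9.82246479e-01 -1.86457234e-01  3.27585723e-01]
 [-9.99712913e-01 -2.25389643e-02 -8.12939280e-03 -3.94632625e-04]
 [-1.21876204e-02  1.86236004e-01  9.82429444e-01  1.22491311e+00]
 [ 0.00000000e+00  0.00000000e+00  0.00000000e+00  1.00000000e+00]]
scene dict_keys(['color', 'range_z', 'K', 'pose']) [[609.81726738   0.         326.84473021]
 [  0.         609.81726738 237.05158637]
 [  0.           0.           1.        ]] [[ 0.69473275 -0.58782573  0.41449647  1.07174521]
 [ 0.71916334  0.55786285 -0.41423801 -0.55531167]
 [ 0.01226758  0.58587537  0.81030831  1.14074996]
 [ 0.          0.          0.          1.        ]]
```

View pics/top0.png

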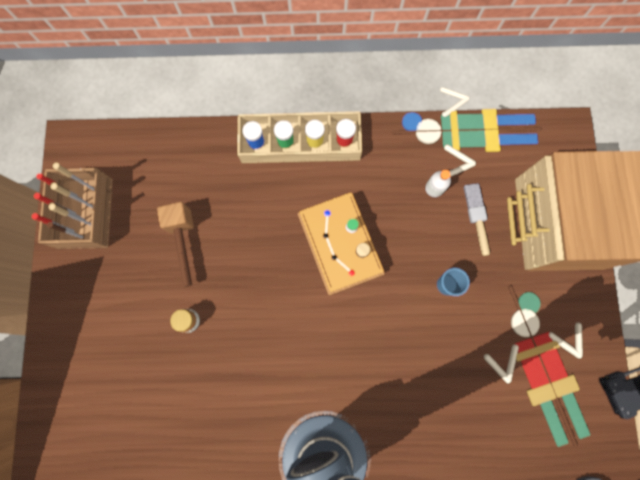

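View pics/scene0.png

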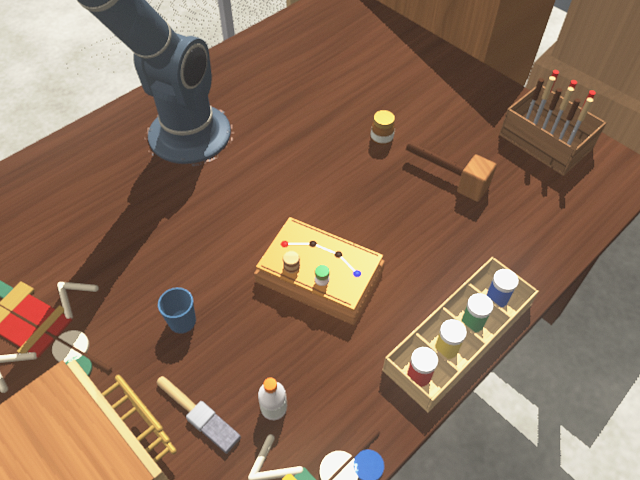

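```bash
cat > h.py <<'E'
import numpy as np,cv2
TR=np.array([[-88,4],[-34,32],[28,32],[84,6]])/1e3
def ray(c,u,v):
    K=c["K"];P=c["pose"]
    d=P[:3,:3]@np.array([(u-K[0,2])/K[0,0],-(v-K[1,2])/K[1,1],-1]);return P[:3,3],d
def plane(c,uv,z):
    o,d=ray(c,*uv);return (o+d*(z-o[2])/d[2])
def fit(p,q):  # rigid 2d p->q
    a,b=p.mean(0),q.mean(0);H=(p-a).T@(q-b)
    t=np.arctan2(H[0,1]-H[1,0],H[0,0]+H[1,1]);R=np.array([[np.cos(t),-np.sin(t)],[np.sin(t),np.cos(t)]])
    return R,b-R@a,t
def blob(c,mask,box):
    x0,y0,x1,y1=box;m=mask[y0:y1,x0:x1].astype(np.uint8)
    n,l,s,ce=cv2.connectedComponentsWithStats(m)
    return [(s[i,4],ce[i]+[x0,y0]) for i in range(1,n) if s[i,4]>5]
E
python3 - <<'E'
from h import *
boxes={"top":(295,190,390,295),"scene":(250,215,390,320)}
for n in boxes:
    c=np.load(n+"0.npz");r,g,b=[c["color"][:,:,i].astype(int) for i in range(3)]
    M={"red":(r>130)&(g<90)&(b<90),"black":(r<75)&(g<70)&(b<70),"blue":(b>130)&(r<120)&(g<120),"green":(g>r+40)&(g>b+20)}
    pts={}
    for k in M:
        B=blob(c,M[k],boxes[n]);print(n,k,[(a,np.round(p,1),np.round(plane(c,p,.0605)[:2],4)) for a,p in B]);pts[k]=B
    np.set_printoptions(suppress=True)
    if len(pts["red"])>=1 and len(pts["blue"])>=1 and len(pts["black"])>=2:
        bl=sorted([max(pts["red"],key=lambda t:t[0])[1]]+[max(pts["blue"],key=lambda t:t[0])[1]]+[p for a,p in sorted(pts["black"],key=lambda t:-t[0])[:2]],key=lambda p:p[1] if n=="top" else p[0])
        if n=="top": bl=bl[::-1]
        q=np.array([plane(c,p,.0605)[:2] for p in bl]);R,t,y=fit(TR,q)
        print(n,"centre",t,"yaw",y,"res",np.round(1e3*(q-(TR@R.T+t)),1).tolist(),"\ntacks",(TR@R.T+t).round(4).tolist())
        for nm,uv in (("stamp",(362.5,250) if n=="top" else (291,258)),("pot",(352,226) if n=="top" else (321.5,271.5))):
            print(nm,"board mm",np.round(1e3*R.T@(plane(c,uv,.095)[:2]-t),1))
E
```

```text
top red [(np.int32(20), array([368. , 193.4]), array([ 0.6813, -0.1346])), (np.int32(17), array([377.2, 193.2]), array([ 0.6812, -0.1591])), (np.int32(13), array([385.7, 193.2]), array([ 0.6805, -0.1819])), (np.int32(22), array([382. , 204.7]), array([ 0.6488, -0.1705])), (np.int32(52), array([381.4, 211. ]), array([ 0.6316, -0.1681])), (np.int32(42), array([382.8, 218. ]), array([ 0.6124, -0.1709])), (np.int32(11), array([297. , 225.3]), array([0.5978, 0.0575])), (np.int32(50), array([386.3, 232.7]), array([ 0.5721, -0.1782])), (np.int32(10), array([298.8, 233.7]), array([0.5749, 0.053 ])), (np.int32(71), array([300.7, 240.5]), array([0.5565, 0.0482])), (np.int32(7), array([298.9, 248.4]), array([0.5353, 0.0534])), (np.int32(80), array([308.2, 260.4]), array([0.5029, 0.0295])), (np.int32(6), array([301.2, 261.5]), array([0.5004, 0.0478])), (np.int32(10), array([296.9, 261.9]), array([0.4996, 0.059 ])), (np.int32(95), array([305.6, 270.8]), array([0.4756, 0.0366])), (np.int32(7), array([351.7, 272. ]), array([ 0.4699, -0.0832])), (np.int32(13), array([387.2, 274.2]), array([ 0.4623, 
[... 897 characters left out ...]
29])), (np.int32(14), array([261.5, 254.9]), array([ 0.4569, -0.1372])), (np.int32(11), array([387.8, 260.5]), array([0.6528, 0.0484])), (np.int32(14), array([252.4, 268.6]), array([ 0.4701, -0.1736])), (np.int32(7), array([387.7, 273.3]), array([0.6746, 0.0244])), (np.int32(12), array([251.8, 278.8]), array([ 0.4886, -0.1907])), (np.int32(7), array([376., 305.]), array([ 0.7099, -0.0488])), (np.int32(135), array([260.5, 311.5]), array([ 0.5601, -0.2277])), (np.int32(23), array([371.1, 315.9]), array([ 0.7202, -0.0741]))]
scene black []
scene blue [(np.int32(22), array([356.9, 273.4]), array([ 0.6301, -0.0227]))]
scene green [(np.int32(133), array([321.7, 270.7]), array([ 0.5744, -0.0714]))]
```

```bash
cat > loc.py <<'E'
from h import *
S={"top":[(351.5,272),(334,257),(326,236),(327.3,212.5)],"scene":[(284,243.8),(312.5,244),(338,255),(357,273.4)]}
Q=[]
for n in S:
    c=np.load(n+"0.npz");im=c["color"].astype(float);q=[]
    for i,(u,v) in enumerate(S[n]):
        w=7;x,y=int(round(u)),int(round(v));p=im[y-w:y+w+1,x-w:x+w+1]
        r,g,b=p[...,0],p[...,1],p[...,2]
        sc=[r-1.5*g,110-r,90-r,b-r+0*g][i] if i!=0 else np.clip(120-g,0,None)
        if i==3: sc=b-r-20
        if i in(1,2): sc=130-r
        sc=np.clip(sc,0,None);yy,xx=np.mgrid[-w:w+1,-w:w+1];sc[np.hypot(xx,yy)>6]=0
        uv=(x+(sc*xx).sum()/sc.sum(),y+(sc*yy).sum()/sc.sum());q.append(plane(c,uv,.0605)[:2]);print(n,i,np.round(uv,2),q[-1].round(4))
    q=np.array(q);Q.append(q);R,t,yw=fit(TR,q)
    print("centre",t.round(4),"yaw",round(yw,4),"res mm",np.round(1e3*(q-TR@R.T-t),1).tolist())
q=(Q[0]+Q[1])/2;R,t,yw=fit(TR,q);print("mean",t.round(4),round(yw,4),(TR@R.T+t).round(4).tolist())
for n,s,p in(("top",(362.5,249),(352.3,224.1)),("scene",(291,257),(321.7,270.7))):
    c=np.load(n+"0.npz")
    for uv in(s,p): print(n,"board mm",np.round(1e3*R.T@(plane(c,uv,.093)[:2]-t),1))
E
python3 loc.py
```

```text
top 0 [351.72 272.09] [ 0.4697 -0.0832]
top 1 [333.92 256.87] [ 0.5107 -0.0381]
top 2 [325.44 235.1 ] [ 0.5694 -0.0174]
top 3 [326.96 212.74] [ 0.6303 -0.0229]
centre [ 0.5537 -0.057 ] yaw 0.3461 res mm [[0.2, -0.2], [-0.1, 0.3], [0.3, -0.0], [-0.4, -0.1]]
scene 0 [284.1  243.84] [ 0.4685 -0.0829]
scene 1 [312.29 243.34] [ 0.5095 -0.0377]
scene 2 [338.06 254.09] [ 0.5681 -0.0169]
scene 3 [356.71 273.16] [ 0.6295 -0.0226]
centre [ 0.5525 -0.0566] yaw 0.3457 res mm [[0.1, -0.2], [-0.2, 0.3], [0.1, 0.0], [-0.0, -0.1]]
mean [ 0.5531 -0.0568] 0.3459 [[0.469, -0.0828], [0.5103, -0.0382], [0.5686, -0.0172], [0.6301, -0.0226]]
top board mm [-45.3 -40.8]
top board mm [ 24.6 -40.8]
scene board mm [-47.5 -38.3]
scene board mm [ 24.3 -39.9]
```

>>> step_arm(
  hand=[0,0,0,0,0],
  travel=[
    [0.027,-0.029,0],
    [0.027,-0.029,0],
    [0.027,-0.029,0],
    [0.027,-0.029,0],
    [0.027,-0.029,0],
  ],
  spin=[0,0,0,0,0],
  squeeze=10,
)

```text
t: 0.52
tool_pos: [0.2902, -0.4615, 0.2335]
tool_rot: [-3.138, 0.007, 0.303]
ft_force: [0.7, 0.2, 0.5]
width: 0.0618
```

>>> step_arm(
  hand=[0,0,0,0,0],
  travel=[
    [0.025,-0.03,-0.002],
    [0.025,-0.03,-0.001],
    [0.025,-0.03,-0.001],
    [0.025,-0.03,-0.001],
    [0.025,-0.03,-0.001],
  ],
  spin=[0,0,0,0,0],
)

```text
t: 0.93
tool_pos: [0.3657, -0.2704, 0.2377]
tool_rot: [-3.136, 0.009, 0.302]
ft_force: [0.7, -0.4, -0.3]
width: 0.0283
```

>>> step_arm(
  hand=[0,0,0,0,0],
  travel=[
    [0.02,-0.02,0],
    [0.02,-0.02,0],
    [0.02,-0.02,0],
    [0.015,-0.015,0],
    [0,0,0],
  ],
  spin=[0,0,0,0,0],
)

```text
t: 1.35
tool_pos: [0.4177, -0.1614, 0.2375]
tool_rot: [-3.134, 0.008, 0.317]
ft_force: [0.2, -0.1, -0.7]
width: 0.0017
```

>>> step_arm(
  hand=[0,0,0,0,0],
  travel=[
    [0.018,-0.015,0.02],
    [0.018,-0.015,0.02],
    [0.018,-0.015,0.02],
    [0.015,-0.012,0.02],
    [0,0,0.015],
  ],
  spin=[0,0,0,0,0],
)

```text
t: 1.77
tool_pos: [0.4689, -0.0853, 0.1423]
tool_rot: [-3.141, 0.0, 0.314]
ft_force: [0.8, -0.2, -0.2]
width: 0.0001
```

>>> step_arm(
  hand=[0,0],
  travel=[
    [0,0,0],
    [0,0,0],
  ],
  spin=[0,0],
)

```text
t: 1.93
tool_pos: [0.4664, -0.0849, 0.1388]
tool_rot: [-3.137, 0.007, 0.316]
ft_force: [0.3, -0.2, 0.2]
width: 0.0004
```

```bash
cat > st.py <<'E'
from station import env
import numpy as np,sys
s=env.observe();p=s["tool_pos"];y=s["tool_rot"][2];T=[[.469,-.0828],[.5103,-.0382],[.5686,-.0172],[.6301,-.0226]]
print(s["t"],"pos",np.round(p,4),"rot",np.round(s["tool_rot"],4),"ft",np.round(s["ft_force"],2),"w",s["width"])
for t in T:
    d=np.array(t)-p[:2];print("to tack, tool mm",np.round(1e3*np.array([d[0]*np.cos(y)+d[1]*np.sin(y),d[0]*np.sin(y)-d[1]*np.cos(y)]),1),"world",(d*1e3).round(1))
E
python3 st.py
```

```text
1.9333 pos [ 0.4664 -0.0849  0.1388] rot [-3.137   0.0074  0.3156] ft [ 0.31 -0.18  0.23] w 0.0003941764412721585
to tack, tool mm [ 3.1 -1.2] world [2.6 2.1]
to tack, tool mm [ 56.2 -30.8] world [43.9 46.7]
to tack, tool mm [118.2 -32.6] world [102.2  67.7]
to tack, tool mm [175.   -8.4] world [163.7  62.3]
```

>>> step_arm(
  hand=[0,0,0,0,0],
  travel=[
    [0.002,-0.001,0.018],
    [0.001,0,0.018],
    [0,0,0.008],
    [0,0,0],
    [0,0,0],
  ],
  spin=[0,0,0,0,0],
)

```text
t: 2.35
tool_pos: [0.4701, -0.0882, 0.0975]
tool_rot: [3.141, 0.003, 0.308]
ft_force: [0.4, -0.1, -0.1]
width: 0.0007
```

```bash
python3 st.py; python3 - <<'E'
from station import env
import cv2,numpy as np
for i in range(6):
    s=env.observe();w=env.capture("wrist");print(np.round(s["tool_pos"],4),np.round(s["ft_force"],2))
c=env.capture("scene")["color"][:,:,::-1]
a=cv2.resize(c[190:320,230:410],None,fx=2.2,fy=2.2,interpolation=cv2.INTER_CUBIC)
b=cv2.resize(w["color"][:,:,::-1],(396,297))
o=np.zeros((297,800,3),np.uint8);o[:286,:396]=a[:286];o[:,400:796]=b
cv2.imwrite("pics/p3.png",o)
E
```

```text
2.35 pos [ 0.4701 -0.0882  0.0975] rot [3.1406 0.0033 0.3081] ft [ 0.37 -0.1  -0.06] w 0.0006815791497040649
to tack, tool mm [ 0.6 -5.5] world [-1.1  5.4]
to tack, tool mm [ 53.5 -35.5] world [40.2 50. ]
to tack, tool mm [115.4 -37.8] world [98.5 71. ]
to tack, tool mm [172.3 -14. ] world [160.   65.6]
[ 0.4701 -0.0882  0.0975] [ 0.37 -0.1  -0.06]
[ 0.4702 -0.0883  0.0977] [ 0.12 -1.12 -0.83]
[ 0.4704 -0.0881  0.0979] [0.23 0.33 1.  ]
[ 0.4706 -0.0879  0.098 ] [ 0.38 -0.29 -0.95]
[ 0.4705 -0.0877  0.0979] [-0.37 -0.21 -0.22]
[ 0.4705 -0.0876  0.0978] [-0.11 -0.11 -0.5 ]
```

View pics/p3.png

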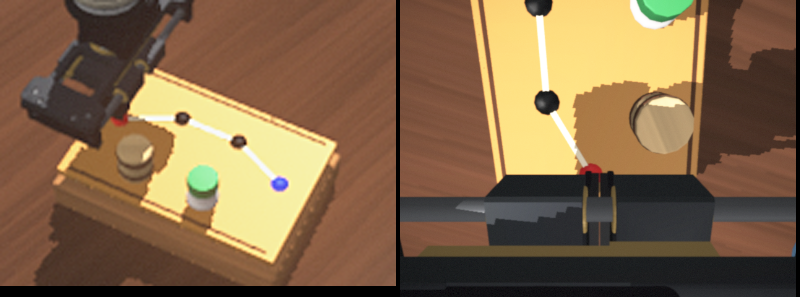

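>>> step_arm(
  hand=[0,0,0,0,0],
  travel=[
    [0,-0.005,0.006],
    [0,0,0.005],
    [0,0,0],
    [0,0,0],
    [0,0,0],
  ],
  spin=[0,0,0,0,0],
)

```text
t: 3.12
tool_pos: [0.4685, -0.0818, 0.0856]
tool_rot: [3.141, 0.003, 0.31]
ft_force: [0.4, -0.1, -0.4]
width: 0.0007
```

```bash
cat > av.py <<'E'
from station import env
import numpy as np,sys
F=[];P=[]
for i in range(int(sys.argv[1])):
    w=env.capture("wrist");s=env.observe();F.append(s["ft_force"]);P.append(s["tool_pos"])
print("meanF",np.mean(F,0).round(2),"P",np.round(P[0],4),np.round(P[-1],4))
E
python3 st.py; python3 av.py 6; python3 - <<'E'
from h import *
from station import env
from scipy.spatial.transform import Rotation as Ro
s=env.observe();w=env.capture("wrist");W=np.eye(4);W[:3,:3]=Ro.from_euler("xyz",s["tool_rot"]).as_matrix();W[:3,3]=s["tool_pos"]
c={"K":w["K"],"pose":W@w["mount"]};im=w["color"].astype(int);r,g,b=im[...,0],im[...,1],im[...,2]
print(w["mount"].round(3))
for k,m in(("black",(r<45)&(g<45)&(b<45)),("blue",(b>r+80)),("red",(r>130)&(g<60)&(b<70))):
    m=m.copy();m[285:]=False
    for a,p in blob(c,m,(0,0,640,480)):
        if a>60: print(k,a,p.round(1),plane(c,p,.0605).round(4))
cv2.imwrite("pics/w4.png",w["color"][:,:,::-1])
E
```

```text
3.1167 pos [ 0.4685 -0.0818  0.0856] rot [3.1406e+00 2.5000e-03 3.1020e-01] ft [ 0.41 -0.12 -0.35] w 0.0006827604871347769
to tack, tool mm [0.1 1.1] world [ 0.5 -1. ]
to tack, tool mm [ 53.1 -28.8] world [41.8 43.6]
to tack, tool mm [115. -31.] world [100.1  64.6]
to tack, tool mm [171.9  -7.1] world [161.6  59.2]
meanF [-0.22 -0.08  0.05] P [ 0.4686 -0.0818  0.0856] [ 0.4689 -0.082   0.0859]
[[-0.001  0.965  0.261  0.071]
 [ 1.     0.001  0.     0.001]
 [ 0.     0.261 -0.965 -0.146]
 [ 0.     0.     0.     1.   ]]
black 335 [242.3   7.7] [ 0.5657 -0.0223  0.0605]
black 903 [249.8 167.4] [ 0.5111 -0.0399  0.0605]
black 293 [267.  282.9] [ 0.466  -0.0597  0.0605]
black 371 [386.3 282.9] [ 0.4815 -0.1083  0.0605]
red 66 [323.3 276.6] [ 0.476  -0.0818  0.0605]
```

>>> step_arm(
  hand=[0,0,0,0],
  travel=[
    [0,0,0.003],
    [0,0,0.002],
    [0,0,0],
    [0,0,0],
  ],
  spin=[0,0,0,0],
)

```text
t: 3.8
tool_pos: [0.469, -0.0822, 0.0805]
tool_rot: [3.14, 0.001, 0.309]
ft_force: [0.7, 0.4, 0.2]
width: 0.0004
```

```bash
python3 st.py|head -2; python3 av.py 5
```

```text
3.8 pos [ 0.469  -0.0822  0.0805] rot [3.1399e+00 1.4000e-03 3.0950e-01] ft [0.74 0.39 0.23] w 0.0004237632873192208
to tack, tool mm [-0.1  0.6] world [ 0.  -0.6]
meanF [ 0.18  0.1  -0.29] P [ 0.4689 -0.0822  0.0805] [ 0.4691 -0.0822  0.0808]
```

>>> step_arm(
  hand=[0,0,0],
  travel=[
    [0,0,0.0015],
    [0,0,0.0005],
    [0,0,0],
  ],
  spin=[0,0,0],
)

```text
t: 4.3
tool_pos: [0.4692, -0.0822, 0.0787]
tool_rot: [3.139, 0.001, 0.309]
ft_force: [0.6, 0.0, 1.3]
width: 0.0003
```

```bash
python3 st.py|head -2; python3 av.py 8
```

```text
4.3 pos [ 0.4692 -0.0822  0.0787] rot [3.1395e+00 6.0000e-04 3.0940e-01] ft [0.63 0.01 1.28] w 0.00028477192401074527
to tack, tool mm [-0.4  0.5] world [-0.2 -0.6]
meanF [-0.26 -0.09  0.05] P [ 0.4692 -0.0822  0.0788] [ 0.4692 -0.0822  0.0788]
```

>>> step_arm(
  hand=[0,0,0],
  travel=[
    [0,0,0.001],
    [0,0,0],
    [0,0,0],
  ],
  spin=[0,0,0],
)

```text
t: 4.95
tool_pos: [0.4693, -0.0822, 0.0781]
tool_rot: [3.139, 0.001, 0.309]
ft_force: [-1.8, 1.2, 2.2]
width: 0.0004
```

```bash
python3 st.py|head -2; python3 av.py 8
```

```text
4.95 pos [ 0.4693 -0.0822  0.0781] rot [3.1392e+00 6.0000e-04 3.0930e-01] ft [-1.77  1.2   2.23] w 0.00039698562345819765
to tack, tool mm [-0.5  0.5] world [-0.3 -0.6]
meanF [-0.68 -0.19  1.84] P [ 0.4693 -0.0822  0.0781] [ 0.4693 -0.0823  0.078 ]
```

>>> step_arm(
  hand=[0,0,0,0,0],
  travel=[
    [0.0053,-0.003,0],
    [0.0053,-0.003,0],
    [0.0053,-0.003,0],
    [0.0053,-0.003,0],
    [0.0053,-0.003,0],
  ],
  spin=[0,0,0,0,0],
)

```text
t: 5.77
tool_pos: [0.4913, -0.0591, 0.0776]
tool_rot: [3.139, 0.001, 0.307]
ft_force: [1.6, -0.1, -0.2]
width: 0.0005
```

```bash
python3 st.py|head -3; python3 av.py 2
```

```text
5.7667 pos [ 0.4913 -0.0591  0.0776] rot [3.1388e+00 1.1000e-03 3.0720e-01] ft [ 1.55 -0.15 -0.25] w 0.0005411758847788408
to tack, tool mm [-28.4  15.8] world [-22.3 -23.7]
to tack, tool mm [ 24.5 -14.2] world [19.  20.9]
meanF [ 0.54  0.44 -0.26] P [ 0.4925 -0.0577  0.0778] [ 0.4918 -0.0583  0.0777]
```

>>> step_arm(
  hand=[0,0,0,0,0],
  travel=[
    [0.0055,-0.003,0],
    [0.0055,-0.003,0],
    [0.0055,-0.003,0],
    [0.005,-0.003,0],
    [0.001,0,0],
  ],
  spin=[0,0,0,0,0],
)

```text
t: 6.28
tool_pos: [0.5102, -0.0391, 0.0775]
tool_rot: [3.138, 0.003, 0.309]
ft_force: [-1.1, 0.3, 2.8]
width: 0.0002
```

```bash
python3 st.py; python3 av.py 6
```

```text
6.2833 pos [ 0.5102 -0.0391  0.0775] rot [3.1385 0.0034 0.3085] ft [-1.07  0.26  2.76] w 0.00016944950652572518
to tack, tool mm [-52.5  29.1] world [-41.2 -43.7]
to tack, tool mm [ 0.4 -0.8] world [0.1 0.9]
to tack, tool mm [62.3 -3.1] world [58.4 21.9]
to tack, tool mm [119.3  20.7] world [119.9  16.5]
meanF [0.28 1.12 1.73] P [ 0.5102 -0.0392  0.0775] [ 0.5099 -0.04    0.0776]
```

>>> step_arm(
  hand=[0,0,0,0,0],
  travel=[
    [0.006,-0.0005,0],
    [0.006,-0.0005,0],
    [0.006,-0.0005,0],
    [0.006,-0.0005,0],
    [0.006,0,0],
  ],
  spin=[0,0,0,0,0],
)

```text
t: 7.0
tool_pos: [0.5375, -0.0306, 0.0766]
tool_rot: [3.137, 0.008, 0.305]
ft_force: [-1.4, -0.4, 0.2]
width: 0.0007
```

```bash
python3 st.py; python3 av.py 2
```

```text
7.0 pos [ 0.5375 -0.0306  0.0766] rot [3.1372 0.0078 0.3047] ft [-1.37 -0.43  0.2 ] w 0.000666575548664206
to tack, tool mm [-81.   29.2] world [-68.5 -52.2]
to tack, tool mm [-28.3  -1. ] world [-27.2  -7.6]
to tack, tool mm [33.7 -3.5] world [31.1 13.4]
to tack, tool mm [90.7 20.1] world [92.6  8. ]
meanF [0.92 0.29 0.68] P [ 0.5392 -0.03    0.0768] [ 0.5383 -0.0302  0.0768]
```

>>> step_arm(
  hand=[0,0,0,0,0],
  travel=[
    [0.006,-0.001,-0.0005],
    [0.006,-0.001,-0.0005],
    [0.006,-0.001,-0.0002],
    [0.006,-0.0005,0],
    [0.005,0,0],
  ],
  spin=[0,0,0,0,0],
)

```text
t: 7.52
tool_pos: [0.5651, -0.018, 0.0771]
tool_rot: [3.137, 0.012, 0.305]
ft_force: [-1.3, -1.0, 2.3]
width: 0.0005
```

```bash
python3 st.py; python3 av.py 5; python3 st.py
```

```text
7.5167 pos [ 0.5651 -0.018   0.0771] rot [3.1373 0.0116 0.3046] ft [-1.3  -0.98  2.32] w 0.0004999076464870832
to tack, tool mm [-111.1   33. ] world [-96.1 -64.8]
to tack, tool mm [-58.3   2.8] world [-54.8 -20.2]
to tack, tool mm [3.6 0.3] world [3.5 0.8]
to tack, tool mm [60.7 23.9] world [65.  -4.6]
meanF [0.75 0.6  2.27] P [ 0.5663 -0.0176  0.0773] [ 0.5656 -0.0179  0.0775]
7.7667 pos [ 0.5656 -0.0179  0.0775] rot [3.1373 0.0086 0.3046] ft [1.02 0.5  2.2 ] w 0.0007007220575823215
to tack, tool mm [-111.7   32.9] world [-96.6 -64.9]
to tack, tool mm [-58.9   2.8] world [-55.3 -20.3]
to tack, tool mm [3.  0.2] world [3.  0.7]
to tack, tool mm [60.1 23.8] world [64.5 -4.7]
```

>>> step_arm(
  hand=[0,0,0,0,0],
  travel=[
    [0.003,0,0],
    [0.001,0,0],
    [0.0055,0.0023,0],
    [0.0055,0.0023,0],
    [0.0055,0.0023,0],
  ],
  spin=[0,0,0,0,0],
)

```text
t: 8.18
tool_pos: [0.585, -0.019, 0.0769]
tool_rot: [3.138, 0.015, 0.304]
ft_force: [-1.0, -0.1, 2.5]
width: 0.0002
```

```bash
python3 st.py; python3 av.py 2
```

```text
8.1833 pos [ 0.585  -0.019   0.0769] rot [3.1379 0.0154 0.3044] ft [-1.03 -0.15  2.49] w 0.000163919669379698
to tack, tool mm [-129.8   26.1] world [-116.   -63.8]
to tack, tool mm [-77.  -4.] world [-74.7 -19.2]
to tack, tool mm [-15.1  -6.6] world [-16.4   1.8]
to tack, tool mm [42. 17.] world [45.1 -3.6]
meanF [ 0.82 -0.09  1.57] P [ 0.5867 -0.0191  0.077 ] [ 0.5865 -0.0191  0.0771]
```

>>> step_arm(
  hand=[0,0,0,0,0],
  travel=[
    [0.0055,0.0023,-0.0003],
    [0.0055,0.0023,-0.0003],
    [0.0055,0.0023,-0.0002],
    [0.0055,0.0023,0],
    [0.0055,0.0023,0],
  ],
  spin=[0,0,0,0,0],
)

```text
t: 8.7
tool_pos: [0.6175, -0.0226, 0.0765]
tool_rot: [3.138, 0.016, 0.304]
ft_force: [-2.6, -0.1, 1.2]
width: 0.0003
```

```bash
python3 st.py; python3 av.py 2; python3 st.py|tail -1
```

```text
8.7 pos [ 0.6175 -0.0226  0.0765] rot [3.1378 0.0157 0.3037] ft [-2.63 -0.07  1.24] w 0.0003142154272618508
to tack, tool mm [-159.7   13.1] world [-148.5  -60.2]
to tack, tool mm [-106.9  -17.1] world [-107.2  -15.6]
to tack, tool mm [-45.  -19.7] world [-48.9   5.4]
to tack, tool mm [12.   3.8] world [12.6 -0. ]
meanF [-0.28 -0.45  2.89] P [ 0.6191 -0.0226  0.0766] [ 0.6188 -0.0226  0.0768]
to tack, tool mm [10.8  3.4] world [11.3  0. ]
```

>>> step_arm(
  hand=[0,0,0,0,0],
  travel=[
    [0.0045,0.0013,-0.0004],
    [0.004,0.0012,-0.0004],
    [0.0015,0.0005,0],
    [0,0,0],
    [0,0,0],
  ],
  spin=[0,0,0,0,0],
)

```text
t: 9.22
tool_pos: [0.6303, -0.0223, 0.0779]
tool_rot: [3.137, 0.013, 0.304]
ft_force: [-1.8, -0.4, 1.4]
width: 0.0006
```

```bash
python3 av.py 8; python3 st.py; python3 - <<'E'
from station import env
import cv2,numpy as np
o=np.zeros((310,800,3),np.uint8)
c=env.capture("scene")["color"][:,:,::-1];t=env.capture("top")["color"][:,:,::-1]
o[:300,:396]=cv2.resize(c[180:330,210:408],(396,300));o[:300,400:796]=cv2.resize(t[170:320,250:448],(396,300))
cv2.imwrite("pics/p5.png",o)
E
```

```text
meanF [-0.84 -0.29  1.86] P [ 0.6303 -0.0223  0.0779] [ 0.6302 -0.0223  0.078 ]
9.6167 pos [ 0.6302 -0.0223  0.078 ] rot [3.1372 0.0126 0.3037] ft [-0.82  0.23  1.94] w 0.00047165990116325993
to tack, tool mm [-172.     9.5] world [-161.2  -60.5]
to tack, tool mm [-119.2  -20.7] world [-119.9  -15.9]
to tack, tool mm [-57.3 -23.3] world [-61.6   5.1]
to tack, tool mm [-0.2  0.3] world [-0.1 -0.3]
```

View pics/p5.png

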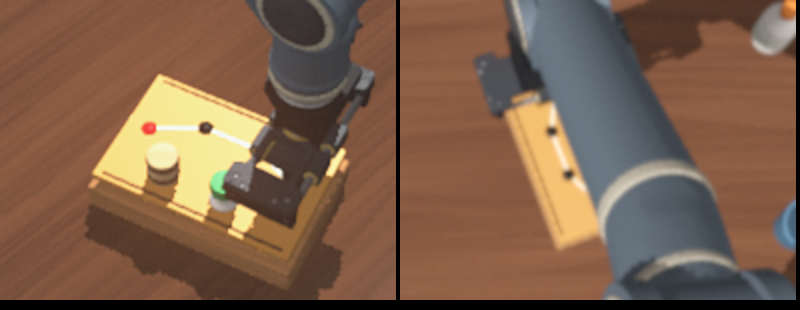

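```bash
python3 av.py 10; python3 -c "
from station import env
env.close_job();print(env.observe()['ft_force'],env.observe()['tool_pos'])"
```

```text
meanF [-0.61 -0.32  1.98] P [ 0.6303 -0.0223  0.0779] [ 0.6302 -0.0223  0.0779]
the job is handed in; nothing more can be done
the job is handed in; nothing more can be done
```

I ran the closed fingertips along the painted line from the red tack, over the two black ones, to the blue one. The job was handed in with the tips still resting on the blue tack, after about 10 s of the 42 s allowed.

- **Touches:** mean upward force was about 1.8 N on red, 1.7 N on the first black, 2.3 N on the second black and 2.0 N on blue. Force noise was about 0.5 N per reading. The highest mean I saw was 2.9 N, on the near edge of the blue tack.
- **Path:** between tacks the tips stayed about 0.5–2 mm above the board and within about 2 mm of the line. This comes from readings taken only at the end of each short move.
- **Last checks:** the tips were within about 0.5 mm of where I had located the blue tack, with steady contact and no drift over the last half second.
- **Disagreements and gaps:** the two fixed cameras differed by about 1 mm on where the tacks are, and the wrist camera by about 2 mm. The hand tilted up to about 0.9° during the run.
- **Left alone:** in the last pictures the stamp stood in place. The pot was partly hidden by the gripper but looked upright where it had been. The rest of the table was only partly in view.

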